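# Hold a spring clip gaping over a recipe card

## Task

Squeeze the handles of the wide spring clip to spread its jaws, take it off the rail that way, and bring it to the recipe card. Hold it there wide open, with the middle of the card's top edge between the gaping jaws and the jaws touching neither face, so that I can slip a shopping list in behind the card. Finish while still holding it squeezed open there: do not let it snap shut and do not put it down; leave the card stand, the small clip on the rail and the other things where they are.

Things in the scene. Friction and masses are not known exactly. Their poses are not given: they have to be found in the camera images.
- clip_pivot (a point): Middle of the hinge pin of the WIDE bare-steel spring clip (of two). It starts clamped upright on the rail strip, at either end. y runs along the pin (level, along the strip); the clip is 42 mm wide along y; z up the clip, x across the jaws. Handles reach 49 mm above the pin, jaws 45 mm below it. The frame belongs to the half with jaw a, so it tilts about y by half the opening angle.
- clip_lever (a joint): Opening of the wide clip, rad: angle between its halves. 0 clamped on the 3 mm strip, -0.05 shut on nothing, 0.56 fully open at its stop. Gap between jaw tips is about 3 mm + 45 mm x angle. A spring shuts it: about 4 N on each handle end starts it opening, 8 N holds it at the stop.
- clip_jaw_a (a point): Tip of jaw a of the wide clip (the half that carries the clip_pivot frame, on its -x side), 45 mm below the pin.
- clip_jaw_b (a point): Tip of the other jaw, b (on the +x side), 45 mm below the pin.
- small_clip_pivot (a point): Hinge pin of the SMALL steel clip, 20 mm wide and 35 mm over its handles, 68 mm tall (35 mm above the pin), clamped on the other end of the same strip; stays there.
- clip: The wide clip, both halves, about 60 g; origin and axes as clip_pivot. Its two handles rise in a V to rolled ends 6 mm thick; clamped on the strip they are 48 mm over the outside there (along x). Squeezed together along x they open the jaws; at the stop they stand about parallel, some 22 mm over the outside. The lowest 16 mm of the jaws are flat.
- rail: Clip rail fixed to the worktop: wooden foot 70 x 130 x 18 mm carrying an upright dark steel strip 3 mm thick, 120 mm long along the rail's y, top edge 62 mm above the worktop. Origin under its middle at worktop height; x across the strip. The clips sit 33 mm either side of the middle, 66 mm apart, the wide clip's pin 28 mm above the strip's top edge.
- card_top (a point): Middle of the top edge of the stiff upright recipe card, 120 mm above the worktop. y runs along the edge, x is square to the card's faces, z up. The card is 110 mm wide and 2.4 mm thick and stands 83 mm clear of its stand.
- card_stand: Heavy dark wooden stand (0.9 kg, loose, 60 x 130 mm, 37 mm tall) with the recipe card fixed upright in its middle; origin under its middle.
- spice_jar: Slim spice jar with a dark cap, 41 mm across, 105 mm tall, standing behind the work; origin underneath. To be left alone.
- jam_jar: Jam jar, 65 mm across, 94 mm tall, standing behind the work; origin underneath. To be left alone.
- tin: Small food tin, 75 mm across, 58 mm tall, standing behind the work; origin underneath. To be left alone.

How it is judged:
By the outcome, as a careful person would: the job done as asked, in the order asked, and still so for the second after the job is handed in, while the arm keeps its last pose, push and grip.
It also fails if it takes over 37 s, if anything falls off the work surface, if the arm or the gripper's body presses on something with over 40 N, if the wrist force passes 120 N, or if a joint passes its speed limit or range.

## Robot

A 6-joint arm with a two-finger parallel gripper is mounted at the origin on a cart in front of the work surface, level with it; the furniture and walls round the work are solid. World frame = base frame: x ahead of the robot, y to its left, z up, the work surface at z = 0. Lengths are in mm, angles in rad, forces in N, time in s.
With the tool pointing down it reaches from about 325 to 1000 mm from the base axis. Payload 5.1 kg.
Tool frame: the origin (TCP) lies on the centre line of the jaws, within the pads' length; the fingertips stand 17 mm ahead of it and the grasp point (between the pads) lies 2 mm behind it; z points along the fingers, y is the line along which they close (so a half turn about z gives the same grasp; the last joint's range is limited). The gripper opens to 85 mm and grips with 20 to 120 N. Pads are 22 mm wide; open, the fingers measure 114 mm over their backs; the gripper's body (76 mm by 85 mm) begins 54 mm behind the grasp point. The pads swing forward as they close: fully open they stand 13 mm farther back than shut.
Start: joints at [1.042, 0.124, 1.65, -0, 1.367, -0.083], TCP at [280.285, 586.451, 248.322] pointing down, gripper open.
Joint ranges: [-2.61, 2.61], [-1.02, 2.33], [0.03, 2.71], [-1.35, 4.49], [0.32, 2.68], [-2.91, 2.91]. Speed limits (rad/s): [2.57, 2.57, 3.14, 3.14, 3.14, 3.14].

## Interface

Orientations are given as a 3x3 rotation matrix whose columns are the frame's x, y, z axes.
In Python, from workcell import manip gives the robot as it stands. The module is installed in compiled form; this text tells all that it offers.
- The arm moves only by the tool arm_command, never from a script. Its argument "plan" is a list of rows, each a list of 7 numbers: the shift along the world's x, y, z in cm, then the turn, a rotation vector about the world's x, y, z in rad, then the closure, from -1 (fully open) to 1 (shut), so that 0 is half open. In form: [[dx, dy, dz, ax, ay, az, jaw], ...]. A call has 1 to 8 rows; each row is the pose to reach, as a shift and turn from the pose commanded when the call began; what a row does not reach only later rows make up. A row lasts 1/12 s, in which the tool goes at most 41.7 mm and 7.16 degrees, less where a joint would pass 70% of its speed; a pose out of reach is approached as far as the arm can. A call with a gripper value outside its range is refused whole. The fingers move at their own pace and stop on an object; the grip force is fixed at half the most. Time passes only in rows, so rows that repeat a pose let the fingers close. It gives the time, the measured TCP pose, the force, the opening and the grip force at its end, in the units of the state.
- manip.state(): the state, without advancing time (a new reading comes with each control period).
- manip.grab_frame(name): name is "scene" or "top"; returns a dict with "pixels" (384x512x3 uint8, blue, green, red), "z_map" (384x512 float32, mm along the optical axis (not along the pixel's ray), 0 where there is no reading), "fx", "fy", "cx", "cy" (pixels), "xyz" and "rotation" of the camera in the world. Camera axes: x right, y up, looking along -z (the intrinsics and any distortion apply to the point x, -y, -z); pixel columns grow to the right and rows downward; lengths in mm; the calibration is good to about 2 mm. A picture is of the moment at which its call begins.
- manip.hand_in(): hands the job in; it is judged then, once.
The state is a dict: "clock": time; "joint_positions": joint angles; "qd": joint speeds; "joint_efforts": joint torques, N m; "ee_pos": TCP position; "eef_rot": TCP orientation; "force": force on the tool from outside, world axes, zero at the start; "wrist_torque": the same for the moment, N m; "width": finger opening in mm; "finger_force": force on a finger pad.
Only numpy, scipy, OpenCV 4.12 (cv2) and the standard library are available. Lean on these libraries where they do the work, as an engineer would, in place of code of your own. Each camera call takes 0.05 s, during which the arm holds its last target. There are 200 camera calls.

## Working session

There is one attempt and no reset: what is moved stays moved. The work goes in short steps, Python scripts to look and compute and a tool call to move; the robot and the scene stay as the last step left them, time stands still between calls to the robot, and variables do not carry over. Pictures are saved under pics/ and viewed, at most 10 in all, crops included, and the job is handed in when it is done.

Besides the shell and the picture viewer there is one more tool, called after "Call:" as name(argument=value, ...) on one line, values as JSON. arm_command: Moves the arm, as the interface text tells. Its arguments: {"type":"object","properties":{"plan":{"type":"array","items":{"type":"array","items":{"type":"number"}}}},"required":["plan"]}

```bash
mkdir -p pics
cat > h.py <<'E'
import numpy as np, cv2
from workcell import manip
def cloud(f):
    z=f["z_map"]; v,u=np.mgrid[:z.shape[0],:z.shape[1]]
    p=np.stack([(u-f["cx"])/f["fx"]*z,-(v-f["cy"])/f["fy"]*z,-z],-1)
    w=p@np.array(f["rotation"]).T+np.array(f["xyz"]); w[z==0]=np.nan
    return w
E
python3 - <<'E'
from h import *
for n in("scene","top"):
    f=manip.grab_frame(n); cv2.imwrite(f"pics/{n}0.png",f["pixels"]); np.save(n+"0.npy",cloud(f))
    print(n,f["xyz"],np.round(f["rotation"],3),[k for k in f],f["fx"])
print(manip.state())
E
```

```text
scene [  77.61740094 -598.07066135  710.28730191] [[ 0.494  0.619 -0.61 ]
 [-0.869  0.348 -0.351]
 [-0.005  0.704  0.71 ]] ['pixels', 'z_map', 'fx', 'fy', 'cx', 'cy', 'xyz', 'rotation'] 427.0592774781732
top [ 569.23000998 -319.33068452  945.6169479 ] [[ 0.023  0.998 -0.05 ]
 [-0.999  0.021 -0.031]
 [-0.029  0.051  0.998]] ['pixels', 'z_map', 'fx', 'fy', 'cx', 'cy', 'xyz', 'rotation'] 369.7692531536895
{'clock': 0.1, 'joint_positions': array([ 1.04243344e+00,  1.24474850e-01,  1.65157085e+00, -2.21706608e-05,
        1.36750552e+00, -8.26236477e-02]), 'qd': array([-2.39608962e-03, -4.45377735e-03, -1.92874415e-03,  4.66543113e-05,
        1.31780132e-03, -2.12071025e-03]), 'joint_efforts': array([ 3.19348123e-05, -4.24933183e+01, -3.66652608e+01, -9.54380562e-05,
        3.97248688e-03, -7.09683363e-06]), 'ee_pos': array([280.00604947, 586.00513594, 247.13353524]), 'eef_rot': array([[-9.02294077e-01,  4.31120006e-01, -9.68600372e-04],
       [ 4.31121071e-01,  9.02292482e-01, -1.70243118e-03],
       [ 1.40008694e-04, -1.95367760e-03, -9.99998082e-01]]), 'force': array([-0.09698602, -0.20550917, -0.39258011]), 'wrist_torque': array([ 0.0297295 , -0.00333979,  0.0486745 ]), 'finger_force': 0.0, 'width': 85.20242098937507}
```

View pics/scene0.png

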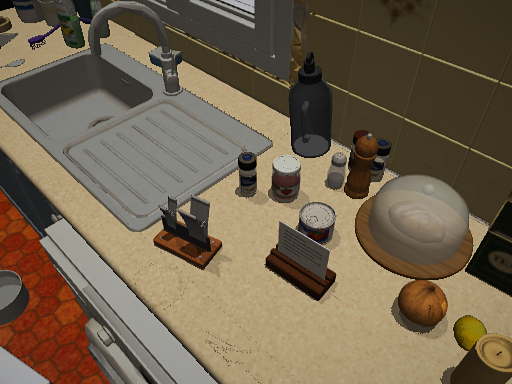

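View pics/top0.png

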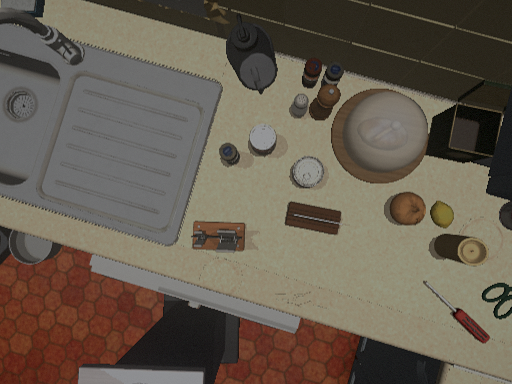

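The scene view shows the rail at about (188,240), with the wide clip on its right end at (200,222) and the small clip at (170,215). The card is at (302,255). In the top view the rail is at (218,236) and the card at (313,218).

Run:
```python
from h import *
t=np.load("top0.npy"); s=np.load("scene0.npy")
def sel(w,box,zl,zh):
    u0,u1,v0,v1=box; p=w[v0:v1,u0:u1].reshape(-1,3); return p[(p[:,2]>zl)&(p[:,2]<zh)]
def desc(n,p):
    if len(p)<3: print(n,len(p));return
    c,(a,b),ang=cv2.minAreaRect(p[:,:2].astype(np.float32)); 
    d=np.linalg.svd(p[:,:2]-p[:,:2].mean(0),full_matrices=False)[2][0]
    print(n,len(p),np.round(p.mean(0),1),"rect",np.round(c,1),round(a),round(b),round(ang,1),"dir",np.round(np.degrees(np.arctan2(d[1],d[0])),1),"z",np.round(p[:,2].min()),np.round(p[:,2].max()))
R=(185,250,215,258); C=(278,345,195,240)
desc("table",sel(t,(250,280,190,250),-20,20))
desc("foot t",sel(t,R,10,25)); desc("strip t",sel(t,R,50,70)); desc("clips t",sel(t,R,75,150))
desc("stand t",sel(t,C,28,45)); desc("card t",sel(t,C,100,130))
R=(150,225,190,270); C=(262,340,220,300)
desc("foot s",sel(s,R,10,25)); desc("stand s",sel(s,C,28,42)); desc("card s",sel(s,C,60,130)); desc("cardtop s",sel(s,C,105,130))
p=sel(s,R,30,160)
k=cv2.kmeans(p[:,:2].astype(np.float32),2,None,(3,50,.1),5,0)[1].ravel()
for i in(0,1): desc("clip s",p[k==i]); desc(" hi",p[(k==i)&(p[:,2]>105)])
for n,b in(("scene",(140,240,180,280)),("scene",(255,345,215,305))): pass
a=cv2.imread("pics/scene0.png"); b=cv2.imread("pics/top0.png")
z=lambda i,b:cv2.resize(i[b[2]:b[3],b[0]:b[1]],(400,400),interpolation=2)
cv2.imwrite("pics/c.png",np.hstack([z(a,(145,230,190,275)),z(b,(180,260,195,275))]))
```

```text
table 1792 [ 5.318e+02 -3.027e+02  1.000e-01] rect [ 531.8 -302.6] 150 74 1.2 dir -178.7 z -5.0 5.0
foot t 852 [ 494.6 -188.    18.3] rect [ 488.1 -187.7] 130 70 89.2 dir -89.2 z 11.0 24.0
strip t 69 [ 488.4 -183.1   61.5] rect [ 487.7 -187.4] 118 7 89.6 dir -91.0 z 53.0 70.0
clips t 527 [ 485.4 -204.5  110.3] rect [ 488.2 -193.5] 96 48 89.1 dir 88.3 z 76.0 144.0
stand t 787 [ 539.1 -422.8   33.3] rect [ 539.3 -422.5] 129 58 79.8 dir -98.9 z 28.0 45.0
card t 56 [ 539.7 -421.3  119.1] rect [ 539.4 -422.4] 109 2 80.2 dir -99.8 z 102.0 123.0
foot s 1181 [ 478.3 -199.4   17.2] rect [ 489.8 -191.1] 130 71 89.7 dir -83.3 z 10.0 25.0
stand s 947 [ 547.3 -428.2   34. ] rect [ 586.4 -433.6] 129 149 79.9 dir -136.2 z 28.0 42.0
card s 1121 [ 541.3 -427.1   92. ] rect [ 541.9 -425.2] 110 5 80.0 dir -99.8 z 60.0 123.0
cardtop s 338 [ 541.5 -426.8  113.6] rect [ 541.9 -425.1] 110 5 80.0 dir -99.9 z 105.0 123.0
clip s 510 [ 491.9 -161.    72.1] rect [ 490.9 -162.1] 49 42 47.3 dir -92.7 z 30.0 115.0
 hi 73 [ 492.9 -158.4  111.1] rect [ 491.  -157.5] 36 21 0.4 dir -178.2 z 105.0 115.0
clip s 1002 [ 492.3 -225.9   96. ] rect [ 490. -222.] 48 57 0.3 dir -90.6 z 30.0 141.0
 hi 465 [ 495.2 -224.6  124.1] rect [ 490.  -223.2] 48 44 0.3 dir -178.1 z 105.0 141.0
```

View pics/c.png

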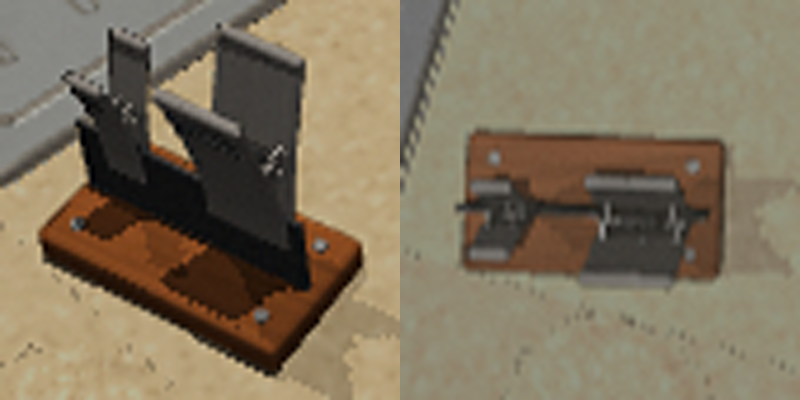

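The crops show the wide clip on the rail's -y end, spanning right-crop columns 580–685. Its centre comes out at about (489, -222). The card's middle is at about (540.5, -424), yawed about -9.8°. I'll move above the clip now.

Call:
arm_command(plan=[[20.9,-80.9,0,0,0,-1.13,-1],[20.9,-80.9,0,0,0,-1.13,-1],[20.9,-80.9,0,0,0,-1.13,-1],[20.9,-80.9,0,0,0,-1.13,-1],[20.9,-80.9,0,0,0,-1.13,-1],[20.9,-80.9,0,0,0,-1.13,-1],[20.9,-80.9,0,0,0,-1.13,-1],[20.9,-80.9,0,0,0,-1.13,-1]])

```text
clock: 0.77
ee_pos: [363.4, 261.8, 247.9]
eef_rot: [[-0.119, 0.993, -0.0], [0.993, 0.119, -0.0], [-0.0, -0.0, -1.0]]
force: [1.3, -0.4, 0.6]
width: 85.4
finger_force: 0.0
```

Call:
arm_command(plan=[[12.6,-48.5,0,0,0,-0.13,-1],[12.6,-48.5,0,0,0,-0.13,-1],[12.6,-48.5,0,0,0,-0.13,-1],[12.6,-48.5,0,0,0,-0.13,-1],[12.6,-48.5,0,0,0,-0.13,-1],[12.6,-48.5,0,0,0,-0.13,-1],[12.6,-48.5,0,0,0,-0.13,-1],[12.6,-48.5,0,0,0,-0.13,-1]])

```text
clock: 1.43
ee_pos: [447.2, -61.0, 248.1]
eef_rot: [[0.005, 1.0, 0.0], [1.0, -0.005, 0.0], [0.0, 0.0, -1.0]]
force: [0.7, -0.1, -0.6]
width: 85.4
finger_force: 0.0
```

Call:
arm_command(plan=[[4.5,-16.2,0,0,0,0,-1],[4.5,-16.2,0,0,0,0,-1],[4.5,-16.2,0,0,0,0,-1],[4.5,-16.2,0,0,0,0,-1],[4.5,-16.2,0,0,0,0,-1],[4.5,-16.2,0,0,0,0,-1]])

```text
clock: 1.93
ee_pos: [492.2, -222.7, 247.3]
eef_rot: [[0.008, 1.0, -0.002], [1.0, -0.008, 0.001], [0.001, -0.002, -1.0]]
force: [0.1, 0.5, -0.2]
width: 85.3
finger_force: 0.0
```

Call:
arm_command(plan=[[-0.3,0,-3,0,0,0,-1],[-0.3,0,-6,0,0,0,-1],[-0.3,0,-9,0,0,0,-1],[-0.3,0,-11,0,0,0,-1],[-0.3,0,-12.2,0,0,0,-1],[-0.3,0,-12.2,0,0,0,-1],[-0.3,0,-12.2,0,0,0,-1]])

```text
clock: 2.52
ee_pos: [489.4, -220.1, 126.5]
eef_rot: [[0.004, 1.0, -0.0], [1.0, -0.004, 0.0], [0.0, -0.0, -1.0]]
force: [1.2, -0.7, 0.2]
width: 85.5
finger_force: 0.0
```

Run:
```python
from h import *
f=manip.grab_frame("scene"); a=f["pixels"]; g=manip.grab_frame("top")
z=lambda i,b:cv2.resize(i[b[2]:b[3],b[0]:b[1]],(400,400),interpolation=2)
cv2.imwrite("pics/d.png",np.hstack([z(a,(145,245,160,260)),z(g["pixels"],(180,260,195,275))]))
for n,w,b in(("s",cloud(f),(150,245,180,280)),("t",cloud(g),(180,260,200,270))):
    p=w[b[2]:b[3],b[0]:b[1]].reshape(-1,3)
    q=p[(p[:,2]>80)&(p[:,2]<136)&(abs(p[:,0]-489)<27)&(p[:,1]<-185)]; print(n,len(q),q.min(0) if len(q) else 0,q.max(0) if len(q) else 0)
```

```text
s 580 [ 466.54343795 -245.25413782   80.07570982] [ 511.75860834 -202.05184554  135.8875879 ]
t 18 [ 481.17652752 -242.00963519   81.97176919] [ 505.30595557 -235.20082761  125.89544456]
```

View pics/d.png

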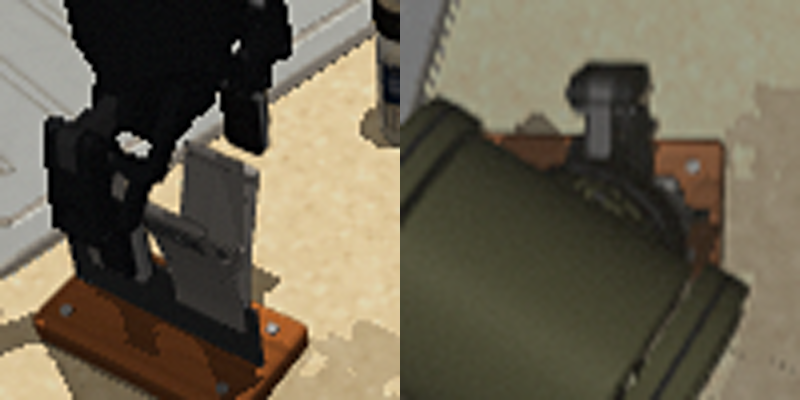

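The fingers straddle the handles: the near finger is at crop (110,240), the far one at (245,125), and the handles at (180,225) and (220,160). I'll close now.

Call:
arm_command(plan=[[0,-0.2,0,0,0,0,-0.2],[0,-0.2,0,0,0,0,0],[0,-0.2,0.1,0,0,0,0.2],[0,-0.2,0.2,0,0,0,0.4],[0,-0.2,0.3,0,0,0,0.6],[0,-0.2,0.3,0,0,0,1],[0,-0.2,0.3,0,0,0,1],[0,-0.2,0.3,0,0,0,1]])

```text
clock: 3.28
ee_pos: [489.4, -222.9, 129.2]
eef_rot: [[0.005, 1.0, -0.0], [1.0, -0.005, 0.0], [0.0, -0.0, -1.0]]
force: [0.5, -0.2, -0.2]
width: 18.0
finger_force: 58.4
```

Call:
arm_command(plan=[[0,0,0,0,0,0,1],[0,0,0,0,0,0,1],[0,0,0,0,0,0,1],[0,0,0,0,0,0,1]])

```text
clock: 3.62
ee_pos: [489.4, -222.9, 129.2]
eef_rot: [[0.005, 1.0, -0.0], [1.0, -0.005, 0.0], [0.0, -0.0, -1.0]]
force: [-0.3, 0.1, 0.1]
width: 17.5
finger_force: 58.4
```

Run:
```python
from h import *
f=manip.grab_frame("scene"); a=f["pixels"]; np.save("e.npy",cloud(f))
z=lambda i,b:cv2.resize(i[b[2]:b[3],b[0]:b[1]],(600,600),interpolation=2)
cv2.imwrite("pics/e.png",z(a,(145,245,175,275)))
```

```text
(no output)
```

View pics/e.png

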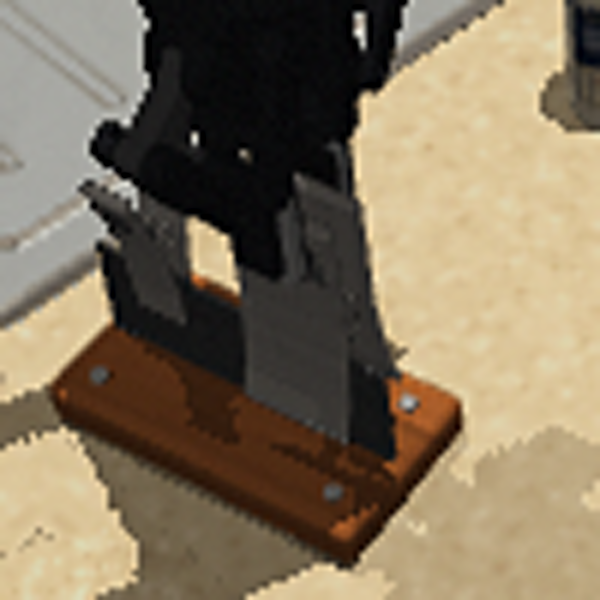

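The handles are squeezed parallel at the pads, around (270,250). The jaws are spread: the near jaw's bottom runs (245–350, 390–445), and the far jaw's tip is at (393,370). Next I'll lift.

Call:
arm_command(plan=[[0,0,0.7,0,0,0,1],[0,0,1.5,0,0,0,1],[0,0,3,0,0,0,1],[0,0,5,0,0,0,1],[0,0,7.5,0,0,0,1],[0,0,10,0,0,0,1],[0,0,10.5,0,0,0,1],[0,0,10.5,0,0,0,1]])

```text
clock: 4.33
ee_pos: [490.9, -223.7, 238.0]
eef_rot: [[0.005, 1.0, 0.006], [1.0, -0.005, -0.003], [-0.003, 0.006, -1.0]]
force: [-0.1, -1.1, -0.5]
width: 17.9
finger_force: 58.5
```

Run:
```python
from h import *
f=manip.grab_frame("scene"); a=f["pixels"]; w=cloud(f); np.save("f.npy",w); np.save("fz.npy",f["z_map"])
z=lambda i,b:cv2.resize(i[b[2]:b[3],b[0]:b[1]],(600,600),interpolation=2)
cv2.imwrite("pics/f.png",z(a,(145,245,130,230)))
p=w[130:250,145:260].reshape(-1,3); 
q=p[(p[:,2]>140)&(p[:,2]<250)&(abs(p[:,0]-489)<30)&(abs(p[:,1]+222)<35)]
for z0 in range(140,250,8):
    r=q[(q[:,2]>=z0)&(q[:,2]<z0+8)]
    if len(r): print(z0,len(r),np.round(np.percentile(r[:,0],[2,25,50,75,98])),np.round(np.percentile(r[:,1],[2,98])))
```

```text
148 76 [475. 477. 478. 478. 507.] [-245. -203.]
156 102 [478. 479. 480. 481. 505.] [-245. -203.]
164 87 [479. 481. 481. 483. 503.] [-245. -203.]
172 81 [480. 481. 482. 483. 502.] [-245. -204.]
180 74 [481. 482. 483. 484. 500.] [-244. -206.]
188 96 [481. 483. 484. 485. 500.] [-245. -203.]
196 83 [482. 484. 484. 495. 499.] [-245. -204.]
204 80 [482. 483. 484. 488. 499.] [-245. -204.]
212 50 [482. 483. 484. 498. 500.] [-245. -224.]
220 55 [475. 482. 483. 498. 499.] [-245. -223.]
228 104 [469. 474. 483. 498. 512.] [-244. -219.]
236 112 [468. 475. 483. 497. 512.] [-244. -219.]
244 91 [468. 474. 485. 501. 511.] [-243. -218.]
```

View pics/f.png

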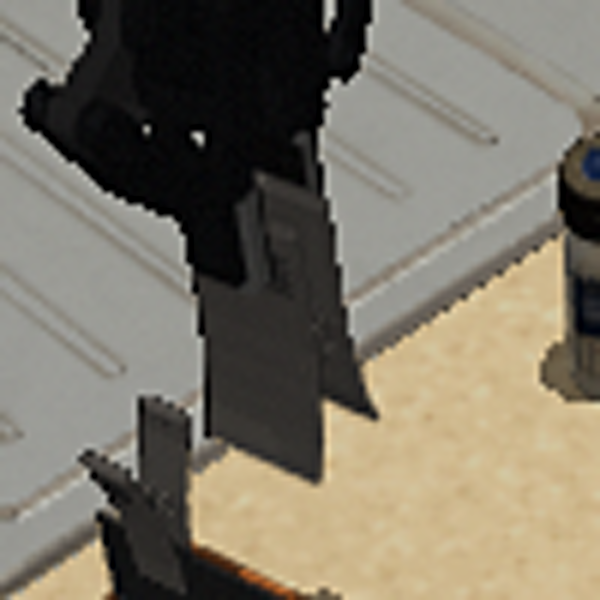

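The clip is off the rail and held wide open, with jaw tips at crop (320,480) and (375,415). The small clip is still on the rail. Now moving above the card.

Call:
arm_command(plan=[[1,-3.9,0,0,0,-0.04,1],[2,-7.7,0,0,0,-0.08,1],[3,-11.6,0,0,0,-0.12,1],[4,-15.4,0,0,0,-0.165,1],[4.8,-18.5,0,0,0,-0.165,1],[5.2,-20.1,0,0,0,-0.165,1],[5.2,-20.1,0,0,0,-0.165,1],[5.2,-20.1,0,0,0,-0.165,1]])

```text
clock: 5.05
ee_pos: [540.6, -423.8, 231.4]
eef_rot: [[0.17, 0.985, -0.003], [0.985, -0.17, 0.003], [0.003, -0.004, -1.0]]
force: [0.8, 0.5, -1.3]
width: 17.9
finger_force: 58.6
```

Call:
arm_command(plan=[[0,0,0,0,0,0,1],[0,0,0,0,0,0,1],[0,0,0,0,0,0,1],[0,0,0,0,0,0,1]])

```text
clock: 5.38
ee_pos: [541.5, -422.9, 234.6]
eef_rot: [[0.168, 0.986, 0.0], [0.986, -0.168, -0.0], [-0.0, 0.0, -1.0]]
force: [0.7, 0.5, 0.1]
width: 17.6
finger_force: 58.6
```

```bash
cat > m.py <<'E'
from h import *
import sys
f=manip.grab_frame("scene"); a=f["pixels"]; w=cloud(f)
z=lambda i,b:cv2.resize(i[b[2]:b[3],b[0]:b[1]],(600,600),interpolation=2)
cv2.imwrite("pics/%s.png"%sys.argv[1],z(a,(250,360,190,300)))
c=np.array([541.5,-425]); th=np.radians(-9.9); X=np.array([np.cos(th),np.sin(th)]); Y=np.array([-np.sin(th),np.cos(th)])
p=w[150:310,240:370].reshape(-1,3); d=p[:,:2]-c; l=np.c_[d@X,d@Y,p[:,2]]
q=l[(abs(l[:,0])<30)&(abs(l[:,1])<60)]
for z0 in range(60,210,6):
    r=q[(q[:,2]>=z0)&(q[:,2]<z0+6)]
    if len(r): print(z0,len(r),np.round(np.percentile(r[:,0],[2,25,50,75,98]),1),np.round(np.percentile(r[:,1],[2,98])))
print(np.round(manip.state()["ee_pos"],1))
E
python3 m.py g
```

```text
60 99 [-1.3 -0.5  0.   0.7  1.5] [-53.  52.]
66 98 [-1.2 -0.4  0.2  0.5  1.5] [-54.  52.]
72 108 [-1.1 -0.3  0.2  0.6  1.6] [-53.  51.]
78 99 [-1.3 -0.3  0.2  0.6  1.7] [-53.  53.]
84 107 [-1.5 -0.5  0.1  0.5  1.5] [-53.  50.]
90 108 [-1.1 -0.4  0.1  0.5  1.4] [-52.  52.]
96 113 [-1.4 -0.5  0.1  0.4  1.5] [-54.  51.]
102 108 [-1.3 -0.4  0.1  0.5  2. ] [-53.  50.]
108 114 [-1.4 -0.3  0.2  0.7  1.5] [-52.  53.]
114 145 [-1.2 -0.1  0.4  1.1  3. ] [-53.  53.]
120 21 [-1.5 -0.4  0.3  0.8  1.6] [-54.  38.]
144 54 [-16.6 -15.2 -14.4 -13.6  15.8] [-18.  22.]
150 74 [-15.2 -13.9 -13.2 -12.2  14.5] [-18.  22.]
156 77 [-13.5 -12.4 -11.5 -10.5  12. ] [-18.  22.]
162 67 [-12.2 -11.1 -10.1  -9.2  11. ] [-18.  22.]
168 73 [-11.6 -10.4  -9.9  -8.7  11.5] [-18.  22.]
174 61 [-10.6  -9.7  -9.2  -8.6   9.5] [-18.  21.]
180 72 [-10.1  -9.2  -8.5  -7.9   9.6] [-18.  22.]
186 72 [-9.5 -8.5 -8.  -6.8  8.2] [-18.  23.]
192 67 [-9.2 -8.  -7.4 -6.6  7.2] [-19.  21.]
198 66 [-9.  -8.2 -7.7 -7.   7.2] [-18.  22.]
204 65 [-9.2 -8.  -7.5 -6.3  7.9] [-18.  22.]
[ 541.6 -423.1  234.7]
```

View pics/g.png

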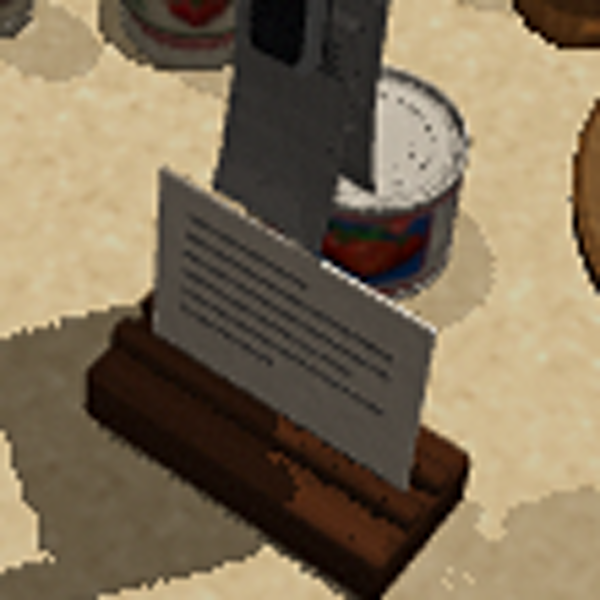

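The open jaws hang above the card's middle, near (270,220). Their tips are at z≈144 and about ±15 mm either side of the card plane. I'll shift -2.5 mm along the edge and lower 38 mm.

Call:
arm_command(plan=[[0,-0.2,0,0,0,0,1],[0,-0.2,-0.6,0,0,0,1],[0,-0.2,-1.3,0,0,0,1],[0,-0.2,-2,0,0,0,1],[0,-0.2,-2.7,0,0,0,1],[0,-0.2,-3.3,0,0,0,1],[0,-0.2,-3.8,0,0,0,1],[0,-0.2,-3.8,0,0,0,1]])

```text
clock: 6.1
ee_pos: [540.8, -425.4, 194.1]
eef_rot: [[0.169, 0.986, -0.002], [0.986, -0.169, 0.002], [0.002, -0.003, -1.0]]
force: [-0.2, -0.5, -1.1]
width: 17.8
finger_force: 58.6
```

Call:
arm_command(plan=[[0,0,0,0,0,0,1],[0,0,0,0,0,0,1],[0,0,0,0,0,0,1],[0,0,0,0,0,0,1],[0,0,0,0,0,0,1],[0,0,0,0,0,0,1]])

```text
clock: 6.6
ee_pos: [541.6, -426.0, 196.7]
eef_rot: [[0.169, 0.986, 0.0], [0.986, -0.169, -0.0], [-0.0, 0.0, -1.0]]
force: [-0.4, 0.1, -0.5]
width: 17.6
finger_force: 58.6
```

```bash
python3 m.py i
```

```text
60 95 [-1.2 -0.3  0.1  0.6  1.7] [-54.  53.]
66 97 [-1.4 -0.4  0.1  0.6  1.7] [-54.  52.]
72 108 [-1.3 -0.4  0.1  0.5  1.7] [-54.  51.]
78 105 [-1.2 -0.4  0.   0.5  1.8] [-54.  52.]
84 77 [-1.4 -0.4  0.1  0.6  1.7] [-54.  50.]
90 66 [-1.4 -0.5  0.1  0.7  1.5] [-53.  53.]
96 65 [-1.7 -0.6  0.1  0.6  1.7] [-55.  51.]
102 73 [-12.7  -0.4   0.    0.4   1.2] [-54.  53.]
108 139 [-15.2 -13.3  -1.    0.3  15.2] [-54.  53.]
114 160 [-13.6 -11.5  -0.4   0.7  12.7] [-53.  52.]
120 73 [-12.2 -11.  -10.3  -1.2  11.9] [-43.  43.]
126 66 [-11.2 -10.1  -9.6  -9.2  11.4] [-21.  18.]
132 58 [-10.2  -9.5  -9.   -8.   10.4] [-22.  18.]
138 60 [-9.9 -9.  -8.3 -7.8  9.2] [-21.  20.]
144 66 [-9.6 -8.5 -7.9 -7.2  9.1] [-22.  19.]
150 65 [-8.4 -7.5 -7.  -6.1  8.9] [-21.  19.]
156 60 [-8.  -7.2 -6.8 -6.2  8.7] [-21.  20.]
162 56 [-8.2 -7.5 -7.  -6.1  8.5] [-21.  20.]
168 47 [-8.3 -7.4 -7.  -6.2  7.9] [-21.  19.]
174 34 [-11.   -7.5  -6.3   7.3   8.9] [-22.  19.]
180 35 [-14.7  -8.3  -7.3  -6.4   8.4] [-22.  19.]
186 65 [-21.4 -14.9  -8.3   6.5   8. ] [-21.  15.]
192 64 [-22.1 -19.7  -9.    6.5   8.2] [-21.   6.]
198 103 [-22.1 -15.8  -6.4   6.7  13.3] [-21.   3.]
204 44 [-21.9 -15.8  -0.3  10.1  15.6] [-12.   1.]
[ 541.5 -426.   196.6]
```

View pics/i.png

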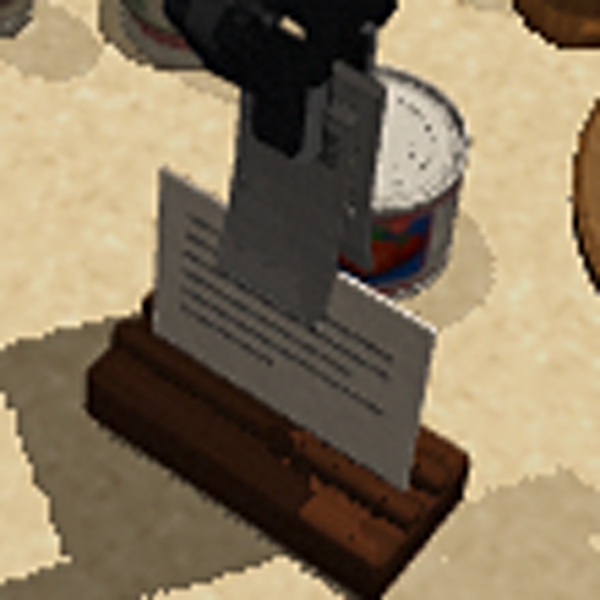

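The card's top edge lies between the gaping jaws: the near jaw is in front of the card (bottom edge 215–325, 265–325), the far one behind it at (365,265). At edge height each jaw is about 10 mm from the card plane, and the card and stand have not moved.

```bash
python3 -c "
from workcell import manip; print(manip.hand_in())"
```

```text
the job is handed in; nothing more can be done
None
```

The wide clip is off the rail and held squeezed wide open over the middle of the recipe card's top edge, with about 10 mm clear on each side, and the job is handed in (no verdict was returned).

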